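# Let a battery out of the lever-lid bamboo box and ease the lid shut

### The job

Press down the red pad of the lever on the side of the bamboo battery box until its lid is fully up, and keep it pressed until the battery has rolled out into the open tray in front; then ease the lever back up so that the lid comes down slowly and shuts without slamming. Work the lid with the lever alone: touch neither the lid nor the battery, pick nothing up, and leave the other things on the table where they are.

Things in the scene. Friction and masses are not known exactly. Their poses are not given: they have to be found in the camera images.
- battery_box: Bamboo box fixed to the table, 230 (x) by 76 mm (y). Origin on the table, 5 mm in front of its middle; -x is the front. x 0 to 120 mm: lidded hopper, 90 mm tall. x -110 to 0: open tray, side walls 37, front rim 30 mm tall. One 60 mm wide floor slopes down from hopper to front rim (26 mm high at x = 0): with the lid up the battery rolls to the rim in about 1 s. Lever on the -y side.
- lid (a joint): Lid angle (rad): 0 shut, 0.95 fully up. Clear lid, 124 mm long, about 0.16 kg, hinged at the box's top rear edge; its bamboo front flap closes the hopper. Geared to the lever, no catch: let go, it drops shut hard by its weight. Coming down faster than 2.2 rad/s anywhere is a slam; raising the pad at 20 mm/s keeps it well below that.
- lever (a joint): Angle of the lever (rad): 0 at rest (pad up, lid shut), about 0.47 fully pressed (lid fully up).
- lever_pad (a point): Centre of the top of the red pad, 36 x 36 x 8 mm. Lever pin: along box y, at box x 35, z 55 mm. Pad is 118 mm in front of the pin, 80 mm to -y of the box's middle line (24 mm gap to the wall), 87 mm above the table at rest, about 57 mm lower fully pressed; moves almost straight down (under 5 mm forward), tilts 14 deg either way. Takes 1 to 5 N; end stop rigid.
- lid_front (a point): Middle of the lid's upper front edge, 125 mm from the hinge; 96 mm above the table when shut, about 200 mm when fully up. Not to be touched.
- battery: Loose AA battery, green and brass, 14.5 mm diameter, 50 mm long, 23 g, origin at its centre, its own y along its length (across the box). It waits behind the lid's front flap at x about +6 mm of the box, and ends against the tray's front rim at x about -97 mm of the box. Not to be touched.
- remote: Bystander: black hearing aid remote with a slide switch, 120 x 42 x 18 mm, flat on the table on the box's +y side. Origin at the centre of its underside.
- magnifier: Bystander: steel magnifier lying flat, lens ring 90 mm across and 11 mm thick, origin under the lens centre, handle 110 mm towards its -x.
- bowl: Bystander: green glass bowl, 130 mm across, 50 mm tall, origin at the centre of its underside.
- carousel: Bystander: transparent plastic carousel of button cells, 90 mm across, 34 mm tall, origin at the centre of its underside.
- pill_jar: Bystander: amber jar, 42 mm across, 75 mm tall, origin at the centre of its underside.
- mug: Bystander: blue mug, 76 mm across, 90 mm tall, origin at the centre of its underside.
- glasses_case: Bystander: blue glasses case behind the box, 160 x 60 x 34 mm, origin at the centre of its underside.

How it is judged:
On the way, in this order (a step that is already met when the one before it is completed fails the run):
1. the lid is fully up (above 0.85 rad) by the lever (value of joint lid above 0.85 rad and contact force between the fingers and lever above 0.2 N), for 0.3 s.
2. the battery has rolled into the front half of the tray, the lid is eased shut (x of battery in the frame of battery_box below -0.075 m and value of joint lid below 0.03 rad), for 0.2 s.
At the end, for the whole second after the job is handed in: The lid is shut (below 0.03 rad), the battery lies at rest in the tray against its front rim (75 to 105 mm in front of the box's origin), and every bystander is within 20 mm of where it began (all of step 2 and x of battery in the frame of battery_box above -0.105 m and z of battery in the frame of battery_box below 0.032 m and linear speed of battery below 0.02 m/s and distance of each of remote, magnifier, bowl, carousel, pill_jar, mug, glasses_case from where it was at the start of the episode below 0.02 m); the robot touches nothing.
It fails at once if the lid slams or falls (comes down faster than 2.2 rad/s) (velocity of joint lid below -2.2 rad/s).
It fails at once if the robot touches the lid (over 0.5 N) (contact force between any of the fingers, the arm and lid above 0.5 N).
It fails at once if the robot touches the battery (over 0.5 N) (contact force between any of the fingers, the arm and battery above 0.5 N).
It fails at once if the battery is lifted or leaves the box (z of battery in the frame of battery_box above 0.06 m or x of battery in the frame of battery_box below -0.115 m).
It fails at once if a bystander is moved by more than 20 mm or lifted (distance of any of remote, magnifier, bowl, carousel, pill_jar, mug, glasses_case from where it was at the start of the episode above 0.02 m).
It also fails if it takes over 35 s, if anything falls off the work surface, if the arm or the gripper's body presses on something with over 40 N, if the wrist force passes 120 N, or if a joint passes its speed limit or range.

### The arm

A 7-joint arm with a two-finger parallel gripper is mounted at the origin on the work surface. World frame = base frame: x ahead of the robot, y to its left, z up, the work surface at z = 0. Lengths are in m, angles in rad, forces in N, time in s.
With the tool pointing down it reaches from about 0.4 to 0.9 m from the base axis. Payload 5.5 kg.
Tool frame: the origin (TCP) lies at the very end of the fingers, on their centre line; the grasp point (between the pads) lies 19 mm behind it; z points along the fingers, y is the line along which they close (so a half turn about z gives the same grasp; the last joint's range is limited). The gripper opens to 85 mm and grips with 20 to 120 N. Pads are 22 mm wide; open, the fingers measure 114 mm over their backs; the gripper's body (76 mm by 85 mm) begins 54 mm behind the grasp point. The pads swing forward as they close: fully open they stand 13 mm farther back than shut.
Start: joints at [1.467, 0.501, -0.427, 1.55, 0.221, 1.138, -0.21], TCP at [0.233, -0.607, 0.231] pointing down, gripper open.
Joint ranges: [-2.88, 2.88], [-0.31, 2.03], [-1.54, 1.56], [0.2, 2.42], [-1.41, 4.55], [0.19, 2.02], [-2.57, 2.57]. Speed limits (rad/s): [2.57, 2.57, 3.14, 3.14, 3.14, 3.14, 3.14].

### API

Orientations are given as a unit quaternion [w, x, y, z].
In Python, from workcell import arm gives the robot as it stands.
- The arm moves only by the shell command python3 -m inch 'ROWS' [OPENING] [FORCE]. ROWS is JSON, a list of rows, each a list of 2 entries, a list of its own where there are three numbers: the shift along the world's x, y, z in mm, then the turn about the world's z in degrees. In form: [[[tx, ty, tz], roll], ...]. A call has 1 to 5 rows; each row is the pose to reach, as a shift and turn from the pose commanded when the call began; what a row does not reach only later rows make up. A row lasts 1/8 s, in which the tool goes at most 62.5 mm and 10.7 degrees, less where a joint would pass 70% of its speed; a pose out of reach is approached as far as the arm can. A call with a gripper value outside its range is refused whole. OPENING is the opening, from 0 (shut) to 1 (fully open), set as the call begins (- or left out, the last holds). The fingers move at their own pace and stop on an object; FORCE is the grip in N (left out, the last holds). Time passes only in rows, so rows that repeat a pose let the fingers close. It gives the time, the measured TCP pose, the force, the opening and the grip force at its end, in the units of the state.
- arm.state(): the state, without advancing time (a new reading comes with each control period).
- arm.read_camera(name): name is "scene" or "top"; returns the picture (384x512x3 uint8, blue, green, red); there is no depth.
- arm.camera_model(name): a dict with "K" (3x3 intrinsics, pixels), "distortion" ([k1, k2, p1, p2, k3] as OpenCV has them; the pictures are not rectified), "cam_to_world" (4x4, takes a point from camera to world coordinates). Camera axes: x right, y down, z forward; pixel columns grow to the right and rows downward; lengths in m; the calibration is good to about 2 mm. A picture is of the moment at which its call begins. camera_model takes no time and is no camera call.
- arm.close_job(): hands the job in; it is judged then, once.
The state is a dict: "time": time; "joint_positions": joint angles; "joint_vel": joint speeds; "joint_efforts": joint torques, N m; "eef_pos": TCP position; "ee_rot": TCP orientation; "ft_force": force on the tool from outside, world axes, zero at the start; "torque": the same for the moment, N m; "width": finger opening in m; "grasp_force": force on a finger pad.
Only numpy, scipy, OpenCV 4.12 (cv2) and the standard library are available. Lean on these libraries where they do the work, as an engineer would, in place of code of your own. Each camera call takes 0.05 s, during which the arm holds its last target. There are 200 camera calls.

## Working session

There is one attempt and no reset: what is moved stays moved. The work goes in short steps, Python scripts to look and compute and a shell command to move; the robot and the scene stay as the last step left them, time stands still between calls to the robot, and variables do not carry over. Pictures are saved under pics/ and viewed, at most 10 in all, crops included, and the job is handed in when it is done.

```bash
mkdir -p pics; cat > h.py <<'E'
import numpy as np, cv2
from workcell import arm
def ray(name,u,v):
    m=arm.camera_model(name);K=np.array(m["K"],float);d=np.array(m["distortion"],float);T=np.array(m["cam_to_world"],float)
    p=cv2.undistortPoints(np.array([[[u,v]]],float),K,d)[0,0]
    return T[:3,3],T[:3,:3]@np.array([p[0],p[1],1])
def onz(name,u,v,z):
    o,d=ray(name,u,v);return o+d*(z-o[2])/d[2]
def proj(name,P):
    m=arm.camera_model(name);K=np.array(m["K"],float);d=np.array(m["distortion"],float);T=np.linalg.inv(np.array(m["cam_to_world"],float))
    return cv2.projectPoints(np.array(P,float).reshape(-1,3),cv2.Rodrigues(T[:3,:3])[0],T[:3,3],K,d)[0][:,0]
E
python3 - <<'E'
from h import *
for n in("scene","top"):
    im=arm.read_camera(n);cv2.imwrite(f"pics/{n}0.png",im)
    h=cv2.cvtColor(im,cv2.COLOR_BGR2HSV)
    m=(((h[...,0]<6)|(h[...,0]>174))&(h[...,1]>150)&(h[...,2]>70)).astype(np.uint8)
    k,l,s,c=cv2.connectedComponentsWithStats(m)
    for i in range(1,k):
        if s[i,4]>25: print(n,s[i],c[i],onz(n,*c[i],.087))
    print(np.array(arm.camera_model(n)["cam_to_world"])[:3,3])
s=arm.state();print(s["time"],s["eef_pos"],s["ee_rot"],s["width"])
E
```

```text
scene [369 155   7  17  46] [371.95652174 161.80434783] [0.91143887 0.34032474 0.087     ]
scene [331 165   6  12  27] [333.40740741 171.62962963] [0.79997848 0.21860869 0.087     ]
scene [247 179  10   8  62] [251.33870968 182.66129032] [0.55519457 0.02378613 0.087     ]
[ 1.12827317 -1.0334559   1.20043215]
top [132 113  35   6 101] [154.46534653 115.83168317] [0.76951865 0.2859125  0.087     ]
top [232 180  13  13  95] [238.58947368 186.29473684] [0.55594904 0.02425919 0.087     ]
[ 0.47617131 -0.00704272  1.31541277]
0.1 [ 0.23280648 -0.6061987   0.23035445] [-8.78583823e-04  9.83232972e-01  1.82351672e-01 -1.33156207e-04] 0.08571723901313044
```

View pics/scene0.png

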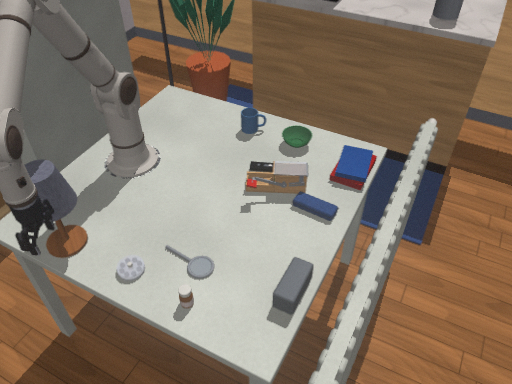

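View pics/top0.png

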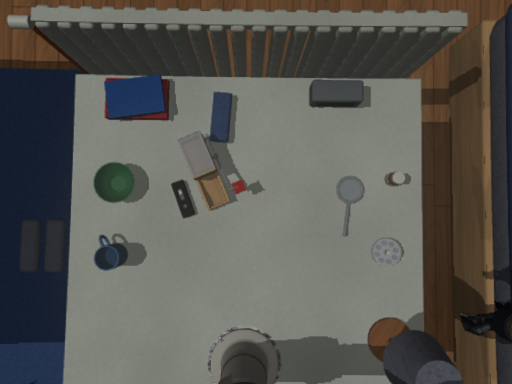

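The scene view puts the red pad at (251,183), and the top view puts it at (239,186). The two agree on about (0.556, 0.024) at z = 0.087. In the top view the hopper is at (198,153) and the tray at (214,190), so box yaw is about 23°. I'll check this by projecting the known box points into both images.

```bash
python3 - <<'E'
from h import *
out=[]
t=cv2.imread("pics/top0.png");
h=cv2.cvtColor(t,cv2.COLOR_BGR2HSV)
m=((h[...,0]>6)&(h[...,0]<22)&(h[...,1]>70)&(h[...,2]>60)).astype(np.uint8);m[:165]=0;m[220:]=0;m[:,:185]=0;m[:,245:]=0
r=cv2.minAreaRect(cv2.findNonZero(m));print("tray rect px",r)
b=cv2.boxPoints(r);print([onz("top",*p,.035)[:2].round(3) for p in b])
yaw=np.deg2rad(23);R=np.array([[np.cos(yaw),-np.sin(yaw),0],[np.sin(yaw),np.cos(yaw),0],[0,0,1]])
o=np.array([.5556,.024,0])-R@[-.083,-.080,0];print(o)
pts=[[-.11,-.038,.037],[-.11,.038,.037],[0,.038,.037],[0,-.038,.037],[.12,-.038,.09],[.12,.038,.09],[-.004,.038,.096],[-.004,-.038,.096],[-.083,-.08,.087],[.006,0,.04]]
for n,(x,y) in(("top",(160,110)),("scene",(210,130))):
    im=cv2.imread(f"pics/{n}0.png")[y:y+120,x:x+120];im=cv2.resize(im,None,fx=3.3,fy=3.3,interpolation=cv2.INTER_CUBIC)
    for p in proj(n,[o+R@np.array(q) for q in pts]): cv2.circle(im,tuple(int(a) for a in (p+.5-[x,y])*3.3),3,(255,0,255),1)
    out.append(im)
cv2.imwrite("pics/ov.png",np.hstack(out))
E
```

```text
tray rect px ((219.94845581054688, 185.134033203125), (35.94325256347656, 41.62919235229492), 66.03751373291016)
[array([0.587, 0.169]), array([0.642, 0.049]), array([0.538, 0.001]), array([0.483, 0.121])]
[0.60074341 0.13007107 0.        ]
```

View pics/ov.png

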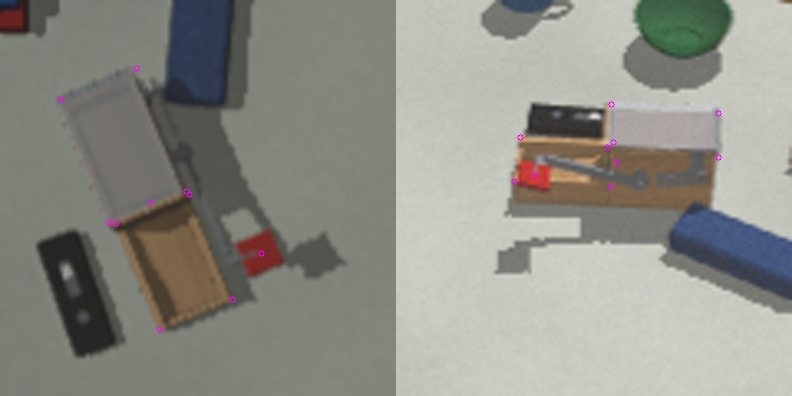

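```bash
python3 -m inch '[[[0,0,10],0],[[10,10,20],0]]' 0
```

```text
time: 0.35
eef_pos: [0.2422, -0.5972, 0.2518]
ee_rot: [0.0, 0.983, 0.181, -0.0]
ft_force: [1.2, 0.2, -0.1]
width: 0.0514
grasp_force: 0.0
```

The projected points fit the box in both views: hopper corners, tray rim and pad. The pad is at (0.556, 0.024) with yaw about 23°, and the tool is already nearly aligned. Next I move over the table at z = 0.25.

```bash
python3 -m inch '[[[26,52,0],0],[[52,104,0],0],[[78,156,0],0],[[104,208,0],0],[[130,260,0],0]]' && python3 -m inch '[[[26,52,0],0],[[52,104,0],0],[[78,156,0],0],[[104,208,0],0],[[130,260,0],0]]'
```

```text
time: 0.98
eef_pos: [0.3746, -0.3342, 0.2525]
ee_rot: [0.001, 0.983, 0.183, 0.0]
ft_force: [0.7, -0.1, 0.7]
width: 0.0
grasp_force: 0.0
time: 1.6
eef_pos: [0.504, -0.0742, 0.2525]
ee_rot: [0.001, 0.983, 0.183, 0.001]
ft_force: [1.1, -1.2, 0.9]
width: -0.0001
grasp_force: 0.0
```

```bash
python3 -m inch '[[[27,48,0],0],[[52,95,0],0],[[52,95,-50],0],[[52,95,-100],0],[[52,95,-125],0]]'; python3 -m inch '[[[0,0,0],0]]'; python3 - <<'E'
from h import *
out=[]
for n,(x,y) in(("top",(160,110)),("scene",(190,110))):
    im=arm.read_camera(n)[y:y+120,x:x+120];out.append(cv2.resize(im,None,fx=3.3,fy=3.3,interpolation=cv2.INTER_CUBIC))
cv2.imwrite("pics/a.png",np.hstack(out));print(arm.state()["ft_force"],arm.state()["eef_pos"])
E
```

```text
time: 2.22
eef_pos: [0.5536, 0.0194, 0.1246]
ee_rot: [-0.0, 0.983, 0.183, -0.001]
ft_force: [0.7, -0.2, -0.5]
width: 0.0
grasp_force: 0.0
time: 2.35
eef_pos: [0.5536, 0.0192, 0.1253]
ee_rot: [-0.0, 0.983, 0.183, -0.002]
ft_force: [1.6, 0.2, -0.1]
width: -0.0001
grasp_force: 0.0
[-0.24042116  0.14970891 -0.30311709] [0.5559187  0.01913755 0.12774031]
```

View pics/a.png

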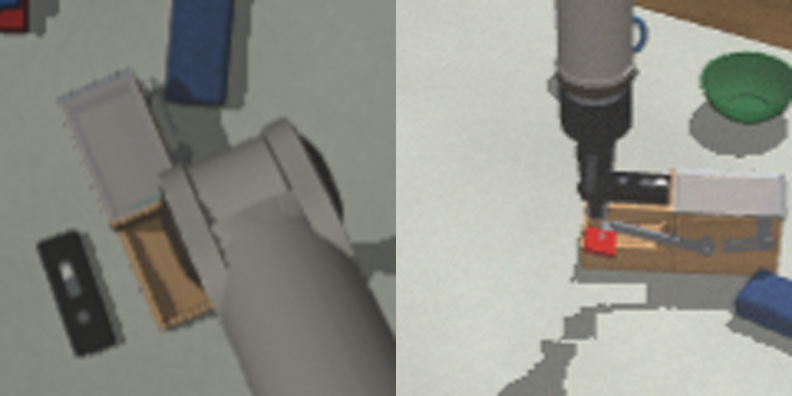

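The fingers hang centred just above the pad: tip at about (598,220) and pad at (600,240) in the right crop, with everything else clear. Now I press down.

```bash
python3 -m inch '[[[0,0,-20],0],[[0,0,-32],0],[[0,0,-37],0],[[0,0,-41],0],[[0,0,-45],0]]' && python3 -m inch '[[[0,0,-4],0],[[0,0,-8],0],[[0,0,-12],0],[[0,0,-16],0],[[0,0,-20],0]]'
```

```text
time: 3.08
eef_pos: [0.5553, 0.0182, 0.0814]
ee_rot: [0.0, 0.983, 0.182, 0.0]
ft_force: [-0.8, -0.6, 2.1]
width: 0.0001
grasp_force: 0.9
time: 3.7
eef_pos: [0.5551, 0.0182, 0.061]
ee_rot: [0.0, 0.983, 0.182, -0.0]
ft_force: [-0.1, -0.6, 3.2]
width: -0.0001
grasp_force: 0.8
```

```bash
python3 -m inch '[[[0,0,-5],0],[[0,0,-10],0],[[0,0,-15],0],[[0,0,-20],0],[[0,0,-25],0]]' && python3 -m inch '[[[0,0,-1],0],[[0,0,-2],0],[[0,0,-3],0]]'
```

```text
time: 4.32
eef_pos: [0.5558, 0.0186, 0.0362]
ee_rot: [-0.0, 0.983, 0.182, 0.001]
ft_force: [0.3, 0.1, 1.7]
width: -0.0001
grasp_force: 0.6
time: 4.7
eef_pos: [0.5553, 0.0184, 0.0334]
ee_rot: [-0.0, 0.983, 0.182, 0.0]
ft_force: [-0.2, 1.1, 1.4]
width: 0.0
grasp_force: 0.6
```

```bash
python3 - <<'E'
from h import *
out=[]
for n,(x,y) in(("top",(160,110)),("scene",(190,110))):
    im=arm.read_camera(n)[y:y+120,x:x+120];out.append(cv2.resize(im,None,fx=3.3,fy=3.3,interpolation=cv2.INTER_CUBIC))
cv2.imwrite("pics/b.png",np.hstack(out));print(arm.state()["ft_force"],arm.state()["eef_pos"])
E
```

```text
[0.69166992 1.54329074 2.06832591] [0.55514058 0.01829942 0.03330823]
```

View pics/b.png

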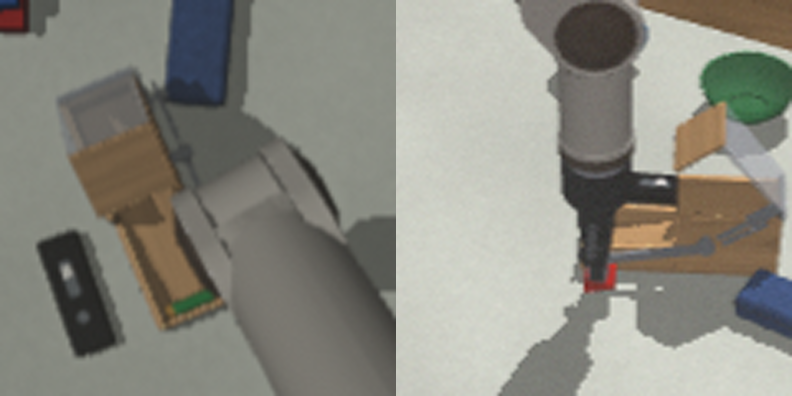

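The lid is up, with the flap at (700,135) on the right, and the battery is already at the front rim at (193,302) on the left. I press the last few mm to the stop and hold.

```bash
python3 -m inch '[[[0,0,-1],0],[[0,0,-2],0],[[0,0,-3],0]]' && python3 -m inch '[[[0,0,-1],0],[[0,0,-1],0],[[0,0,-1],0],[[0,0,-1],0]]'
```

```text
time: 5.18
eef_pos: [0.5554, 0.0183, 0.0311]
ee_rot: [0.0, 0.983, 0.182, 0.0]
ft_force: [-3.4, -0.9, 14.3]
width: -0.0002
grasp_force: 7.2
time: 5.68
eef_pos: [0.5554, 0.0184, 0.0309]
ee_rot: [0.001, 0.983, 0.182, 0.0]
ft_force: [-4.6, -1.2, 16.8]
width: 0.0001
grasp_force: 8.7
```

The force jumped to 17 N, so the lever is on its end stop. Now I hold a little longer, then ease up at 16 mm/s.

```bash
python3 -m inch '[[[0,0,0],0],[[0,0,0],0],[[0,0,0],0],[[0,0,1],0],[[0,0,2],0]]' && python3 -m inch '[[[0,0,2],0],[[0,0,4],0],[[0,0,6],0],[[0,0,8],0],[[0,0,10],0]]' && python3 -m inch '[[[0,0,2],0],[[0,0,4],0],[[0,0,6],0],[[0,0,8],0],[[0,0,10],0]]' && python3 -m inch '[[[0,0,2],0],[[0,0,4],0],[[0,0,6],0],[[0,0,8],0],[[0,0,10],0]]'
```

```text
time: 6.3
eef_pos: [0.5552, 0.0183, 0.0317]
ee_rot: [0.0, 0.983, 0.182, 0.0]
ft_force: [-0.7, 1.2, 0.2]
width: -0.0002
grasp_force: 0.5
time: 6.92
eef_pos: [0.5549, 0.0181, 0.0413]
ee_rot: [0.0, 0.983, 0.182, -0.0]
ft_force: [-0.9, -0.4, 2.2]
width: 0.0003
grasp_force: 0.7
time: 7.55
eef_pos: [0.5552, 0.0182, 0.0515]
ee_rot: [0.0, 0.983, 0.182, 0.0]
ft_force: [-0.8, -1.0, 1.5]
width: 0.0001
grasp_force: 0.8
time: 8.18
eef_pos: [0.5552, 0.0183, 0.0615]
ee_rot: [-0.0, 0.983, 0.182, 0.0]
ft_force: [-0.6, -0.8, 1.7]
width: -0.0003
grasp_force: 0.8
```

```bash
python3 -m inch '[[[0,0,2],0],[[0,0,4],0],[[0,0,6],0],[[0,0,8],0],[[0,0,10],0]]' && python3 -m inch '[[[0,0,2],0],[[0,0,4],0],[[0,0,6],0],[[0,0,8],0],[[0,0,10],0]]' && python3 -m inch '[[[0,0,2],0],[[0,0,4],0],[[0,0,6],0],[[0,0,8],0],[[0,0,10],0]]'
```

```text
time: 8.8
eef_pos: [0.5557, 0.0186, 0.0717]
ee_rot: [-0.0, 0.983, 0.182, 0.001]
ft_force: [2.4, 0.2, 1.0]
width: 0.0001
grasp_force: 0.8
time: 9.43
eef_pos: [0.5551, 0.0183, 0.0814]
ee_rot: [-0.0, 0.983, 0.182, 0.0]
ft_force: [2.3, 1.3, 0.8]
width: 0.0002
grasp_force: 0.8
time: 10.05
eef_pos: [0.5543, 0.0179, 0.0911]
ee_rot: [0.0, 0.983, 0.182, -0.001]
ft_force: [-0.3, 0.3, -0.1]
width: -0.0002
grasp_force: 0.0
```

Contact is lost at the top, so the lid is shut. I back straight up, then towards -y, and check.

```bash
python3 -m inch '[[[0,0,20],0],[[0,0,60],0],[[0,0,110],0],[[0,-50,130],0],[[-10,-110,130],0]]' && python3 -m inch '[[[-20,-55,0],0],[[-40,-110,0],0],[[-50,-140,0],0],[[-50,-140,0],0],[[-50,-140,0],0]]'; python3 - <<'E'
from h import *
out=[]
for n,(x,y) in(("top",(160,110)),("scene",(190,110))):
    im=arm.read_camera(n)[y:y+120,x:x+120];out.append(cv2.resize(im,None,fx=3.3,fy=3.3,interpolation=cv2.INTER_CUBIC))
cv2.imwrite("pics/c.png",np.hstack(out));s=arm.state();print(s["ft_force"],s["time"])
E
```

```text
time: 10.68
eef_pos: [0.5472, -0.0914, 0.2251]
ee_rot: [0.001, 0.983, 0.184, 0.003]
ft_force: [-0.2, -1.0, 0.3]
width: -0.0001
grasp_force: 0.0
time: 11.3
eef_pos: [0.4954, -0.2308, 0.2221]
ee_rot: [-0.0, 0.983, 0.183, 0.0]
ft_force: [-0.4, 1.1, -0.2]
width: -0.0003
grasp_force: 0.0
[-0.10432394 -0.46390757  0.42742198] 11.4
```

View pics/c.png

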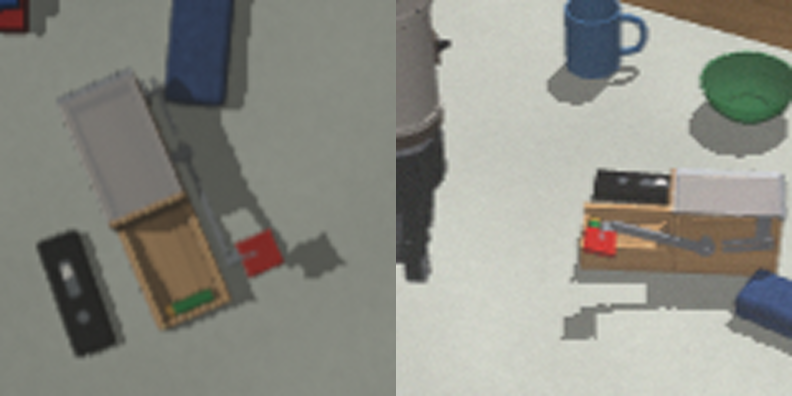

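The lid is shut as at the start, the battery lies against the front rim at (193,302) on the left, the pad is back up, and the bystanders in view haven't moved.

```bash
python3 -c "
from workcell import arm
print(arm.close_job())"
```

```text
the job is handed in; nothing more can be done
None
```

I pressed the lever to its end stop, the battery rolled out to the tray's front rim, and I eased the lid shut at about 16 mm/s; the job is handed in at about 11.4 s, with no verdict returned.

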